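Find the hub that fits the two-key test shaft

ROBOT

A 6-joint arm with a two-finger parallel gripper is mounted at the origin on the work surface. World frame = base frame: x ahead of the robot, y to its left, z up, the work surface at z = 0. Lengths are in m, angles in rad, forces in N, time in s.
With the tool pointing down it reaches from about 0.375 to 0.75 m from the base axis. Payload 9 kg.
Tool frame: the origin (TCP) lies midway between the tips of the shut fingers; the grasp point (between the pads) lies 19 mm behind it; z points along the fingers, y is the direction in which the jaws open and shut (so a half turn about z gives the same grasp; the last joint's range is limited). The gripper opens to 85 mm and grips with 20 to 120 N. Pads are 22 mm wide; open, the fingers measure 114 mm over their backs; the gripper's body (76 mm by 85 mm) begins 54 mm behind the grasp point. The pads swing forward as they close: fully open they stand 13 mm farther back than shut.
Start: joints at [1.121, 0.104, 0.097, 1.564, 0, 1.353], TCP at [0.138, 0.584, 0.231] pointing down, gripper open.
Joint ranges: [-2.99, 2.99], [-0.84, 1.86], [-1.1, 1.16], [-1.84, 2.11], [-1.51, 1.56], [-3.14, 3.14]. Speed limits (rad/s): [2.22, 2.22, 2.57, 3.14, 3.14, 3.14].

INTERFACE

Orientations are given as a unit quaternion [w, x, y, z].
In Python, from plant import manip, eyes gives the robot as it stands. The module is installed in compiled form; this text tells all that it offers.
- The arm moves only by the tool move_arm, never from a script. Its argument "motion" is a list of rows, each a list of 7 numbers: the closure, from -1 (fully open) to 1 (shut), then the shift along the tool's x, y, z normalised to -1 to 1, where 1 is 0.05 m, then the turn, a rotation vector about the tool's x, y, z normalised to -1 to 1, where 1 is 45 degrees. In form: [[fingers, dx, dy, dz, ax, ay, az], ...]. A call has 1 to 12 rows; each row shifts and turns the commanded pose from where the row before left it, along the tool's axes as they then stand; what a row does not reach is not made up. A row lasts 1/8 s, in which the tool goes at most 62.5 mm and 10.7 degrees, less where a joint would pass 70% of its speed; a pose out of reach is approached as far as the arm can. A call with a number of a shift or a turn outside -1 to 1 is refused whole. A call with a gripper value outside its range is refused whole. The fingers move at their own pace and stop on an object; "force" is the grip in N (left out, the last holds). Time passes only in rows, so rows that do not move let the fingers close. It gives the time, the measured TCP pose, the force and the opening at its end, in the units of the state.
- manip.get_obs(): the state, without advancing time (a new reading comes with each control period).
- eyes.grab_frame(name): name is "scene" or "top" or "wrist"; returns the picture (384x512x3 uint8, red, green, blue); there is no depth.
- eyes.calibration(name): a dict with "mtx" (3x3 intrinsics, pixels), "position" and "rotation" of the camera in the world. Camera axes: x right, y down, z forward; pixel columns grow to the right and rows downward; lengths in m; the calibration is good to about 2 mm. The wrist camera is an equidistant fisheye: a pixel r from the principal point sees the ray r / f radians off the axis. A picture is of the moment at which its call begins: read the wrist's pose just before it. calibration takes no time and is no camera call; for the wrist camera it gives the pose at the moment of the call.
- manip.hand_in(): hands the job in, once; it reports no verdict.
Trained networks look in the newest picture that a camera, given by its name, has taken for a name from the list of things; names that differ only in an ending like _2 or _b are one class to them, and where a whole thing is asked for, a point or a joint stands for the part that bears it (a point fixed in the world has none). Each returns a list of dicts, best first, with "confidence" (0 to 1); they miss things now and then, are a little off and sometimes report something else, mostly with a low value. They report only what shows in the picture. A call takes as long as a camera call. They do not tell look-alikes from the thing itself.
- eyes.look_for(camera, target): "at" ([column, row] in pixels, amid what is visible of it).
- eyes.landmark_of(camera, target): "at" ([column, row] in pixels: a listed point, or the origin of a listed thing).
The state is a dict: "t": time; "q": joint angles; "dq": joint speeds; "joint_torque": joint torques, N m; "eef_pos": TCP position; "ee_rot": TCP orientation; "wrist_force": force on the tool from outside, world axes, zero at the start; "torque": the same for the moment, N m; "finger_gap": finger opening in m.
Only numpy, scipy, OpenCV 4.12 (cv2) and the standard library are available. Lean on these libraries where they do the work, as an engineer would, in place of code of your own. Each camera call takes 0.05 s, during which the arm holds its last target. There are 200 camera calls.

TASK

Of the three hubs lying loose on the spare-parts counter, pick the one whose two keyways line up with both keys of the upright test shaft. Slip it over the shaft, flange down, with the keys in its keyways, until it sits fully home on the base plate, and let go of it. Leave the other two hubs where they are.

Things in the scene. Friction and masses are not known exactly. Their poses are not given: they have to be found in the camera images.
- hub_square: Loose aluminium hub, about 0.3 kg, flange down: blue flange 90 mm wide, 8 mm thick; round blue boss 60 mm wide up to 44 mm total height, bright metal top; through bore 34 mm. Origin: centre of underside, z up. Two keyways 90 degrees apart, along its +x and +y: this one matches the shaft. Slots 14 mm wide, full height, to 26.5 mm from the axis.
- hub_opposite: Loose aluminium hub, about 0.3 kg, flange down: blue flange 90 mm wide, 8 mm thick; round blue boss 60 mm wide up to 44 mm total height, bright metal top; through bore 34 mm. Origin: centre of underside, z up. Two opposite keyways, along its +x and -x: does not fit. Slots 14 mm wide, full height, to 26.5 mm from the axis.
- hub_single: Loose aluminium hub, about 0.3 kg, flange down: blue flange 90 mm wide, 8 mm thick; round blue boss 60 mm wide up to 44 mm total height, bright metal top; through bore 34 mm. Origin: centre of underside, z up. Only one keyway, along its +x: does not fit. Slots 14 mm wide, full height, to 26.5 mm from the axis.
- test_shaft: Fixed. Dark plate 110 x 110 x 20 mm high; steel shaft 28 mm thick on its centre, straight to 46 mm above the counter, tapering to 12 mm at the tip, 66 mm up. Two brass keys along its +x and +y, 6 mm wide, to 23 mm from the axis, tops at 41 mm; yellow lines on the plate prolong them. Origin: centre of plate underside, z up. Home: hub underside on the plate (20 mm), hub x, y axes along these; 3 mm play all round, 10 degrees.
Mind the look-alikes: they are no part of the job. Several things have the shape of the test_shaft; the one meant has the colours described above. What is shaped like the hub_square but purple is not meant.

How it is judged:
By the outcome, as a careful person would: the job done as asked, in the order asked, and still so for the second after the job is handed in, with the robot touching nothing.
It also fails if it takes over 38 s, if anything falls off the work surface, if the arm or the gripper's body presses on something with over 40 N, if the wrist force passes 120 N, or if a joint passes its speed limit or range.

## Working session

There is one attempt and no reset: what is moved stays moved. The work goes in short steps, Python scripts to look and compute and a tool call to move; the robot and the scene stay as the last step left them, time stands still between calls to the robot, and variables do not carry over. Pictures are saved under pics/ and viewed, and the job is handed in when it is done.

Besides the shell and the picture viewer there is one more tool, called after "Request:" as name(argument=value, ...), one argument or row to a line, values as JSON. move_arm: Moves the arm, as the interface text tells. Scaled input: -1 to 1 covers 0.05 m each way for a shift and 45 degrees each way for a turn. Its arguments: {"type":"object","properties":{"motion":{"type":"array"},"force":{"type":"number"}},"required":["motion"]}

```bash
mkdir -p pics; ls; python3 - <<'E'
from plant import manip, eyes
import cv2
for n in ["scene","top","wrist"]:
    im=eyes.grab_frame(n); cv2.imwrite(f"pics/{n}0.png",im[:,:,::-1])
    c=eyes.calibration(n); print(n,c)
for n in ["top","scene"]:
    for t in ["hub_square","hub_opposite","hub_single","test_shaft"]:
        print(n,t,eyes.landmark_of(n,t))
print(manip.get_obs())
E
```

```text
pics
scene {'mtx': array([[412.51409977,   0.        , 258.43519679],
       [  0.        , 412.51409977, 192.4744988 ],
       [  0.        ,   0.        ,   1.        ]]), 'position': array([ 1.0243133 , -0.73295639,  0.65898703]), 'rotation': array([-0.43155242,  0.83020567,  0.31042931, -0.16779359])}
top {'mtx': array([[388.54391539,   0.        , 253.31937386],
       [  0.        , 388.54391539, 191.02982049],
       [  0.        ,   0.        ,   1.        ]]), 'position': array([ 0.39796628, -0.05067913,  0.99567017]), 'rotation': array([-0.02296776,  0.71621407, -0.69681432,  0.03097893])}
wrist {'mtx': array([[297.31863964,   0.        , 257.22309513],
       [  0.        , 297.31863964, 189.53936736],
       [  0.        ,   0.        ,   1.        ]]), 'position': array([0.06726462, 0.6012517 , 0.37424365]), 'rotation': array([0.11488349, 0.77546828, 0.61421962, 0.09047088])}
top hub_square [{'at': [377.3, 146.3], 'confidence': 0.69}, {'at': [326.7, 138.1], 'confidence': 0.61}]
top hub_opposite [{'at': [332.7, 198.5], 'confidence': 0.96}]
top hub_single [{'at': [252.9, 1
[... 539 characters left out ...]
onfidence': 0.66}]
{'t': 0.55, 'q': array([1.12133078e+00, 1.04082313e-01, 9.72912728e-02, 1.56389581e+00,
       8.83473471e-06, 1.35312155e+00]), 'dq': array([-6.98171396e-04,  4.01730296e-04, -5.23682987e-04, -1.18770239e-03,
       -6.35758443e-05,  1.98065252e-03]), 'joint_torque': array([-2.71414581e-03, -5.56381524e+01,  5.03481245e+01,  8.86776870e-04,
       -4.91971605e-04, -9.89302549e-06]), 'eef_pos': array([0.13781942, 0.58398853, 0.23133624]), 'ee_rot': array([1.37480437e-05, 1.15636109e-01, 9.93291643e-01, 5.31662445e-05]), 'wrist_force': array([ 0.10580564,  0.099041  , -0.14456186]), 'torque': array([ 0.02550046,  0.00852163, -0.01165282]), 'finger_gap': 0.08527172180902781}
```

```bash
python3 - <<'E'
import cv2
im=cv2.imread("pics/top0.png"); cv2.imwrite("pics/top0z.png",cv2.resize(im[100:320,140:410],None,fx=2.7,fy=2.7,interpolation=cv2.INTER_CUBIC))
im=cv2.imread("pics/scene0.png"); cv2.imwrite("pics/scene0z.png",cv2.resize(im[130:350,160:430],None,fx=2.7,fy=2.7,interpolation=cv2.INTER_CUBIC))
E
```

```text
(no output)
```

View pics/top0z.png

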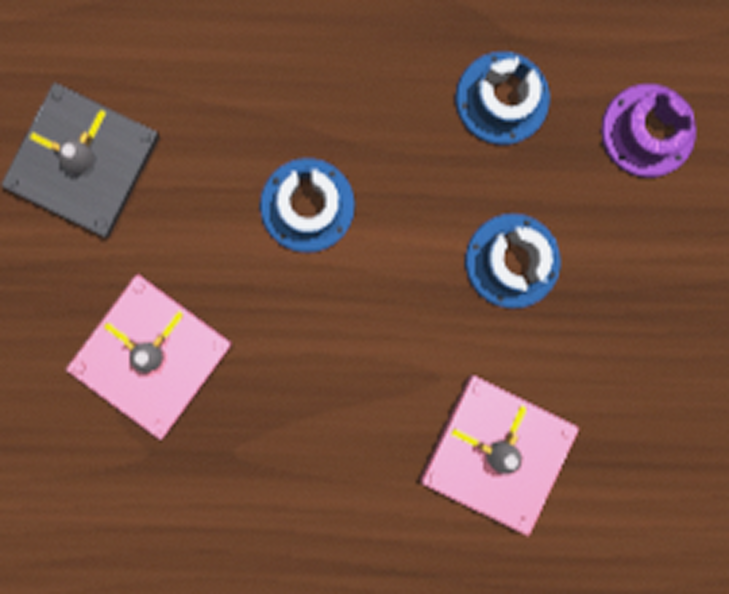

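View pics/scene0z.png

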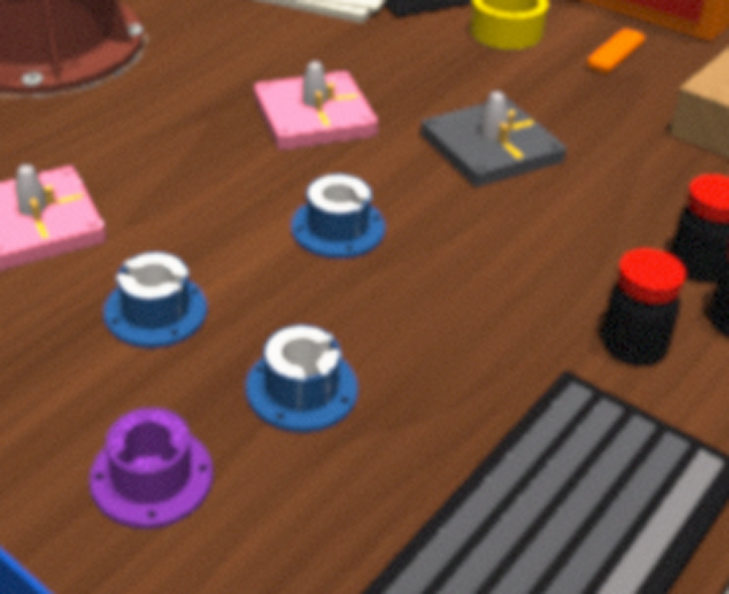

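The top view shows the dark shaft at about (171,159). The blue hub with two keyways at 90° is at about (327,138). The purple hub and the two pink shafts are decoys. Next I'll measure poses in rectified views.

```bash
cat > h.py <<'E'
import numpy as np, cv2
from scipy.spatial.transform import Rotation as R
from plant import manip, eyes
def Rq(q): return R.from_quat(np.r_[q[1:],q[0]])
def pix2w(c,uv,z):
    d=np.linalg.inv(c["mtx"])@np.array([uv[0],uv[1],1.]); 
    d=Rq(c["rotation"]).apply(d); p=c["position"]; return p+d*(z-p[2])/d[2]
def proj(c,P,fish=False):
    p=Rq(c["rotation"]).inv().apply(np.asarray(P,float)-c["position"])
    x,y=p[:,0],p[:,1]
    if fish:
        r=np.hypot(x,y); th=np.arctan2(r,p[:,2]); s=th/np.maximum(r,1e-9)
    else: s=1/p[:,2]
    K=c["mtx"]; return np.c_[K[0,0]*x*s+K[0,2],K[1,1]*y*s+K[1,2]].astype(np.float32)
def rect(im,c,cx,cy,z,half=0.08,n=480,fish=False):
    # picture: columns = +x world, rows downward = -y world ; mm/px = 2*half*1000/n
    g=(np.arange(n)+.5)/n*2*half-half
    X,Y=np.meshgrid(cx+g,cy-g); P=np.c_[X.ravel(),Y.ravel(),np.full(X.size,z)]
    m=proj(c,P,fish).reshape(n,n,2)
    return cv2.remap(im,m[...,0],m[...,1],cv2.INTER_CUBIC)
E
python3 - <<'E'
from h import *
c=eyes.calibration("top"); im=cv2.imread("pics/top0.png")
h=pix2w(c,[326.7,138.1],0); s=pix2w(c,[171.2,159.0],0.0); print(h,s)
cs=eyes.calibration("scene"); print(pix2w(cs,[271.5,277.1],0),pix2w(cs,[337.8,183.7],0))
a=[rect(im,c,h[0],h[1],.044,n=380),rect(im,c,s[0],s[1],.02,n=380)]
cv2.imwrite("pics/r0.png",np.hstack(a))
E
```

```text
[ 0.61772742 -0.24818692  0.        ] [0.55116638 0.15307236 0.        ]
[ 0.62645282 -0.24837779  0.        ] [0.53827156 0.15467398 0.        ]
```

View pics/r0.png

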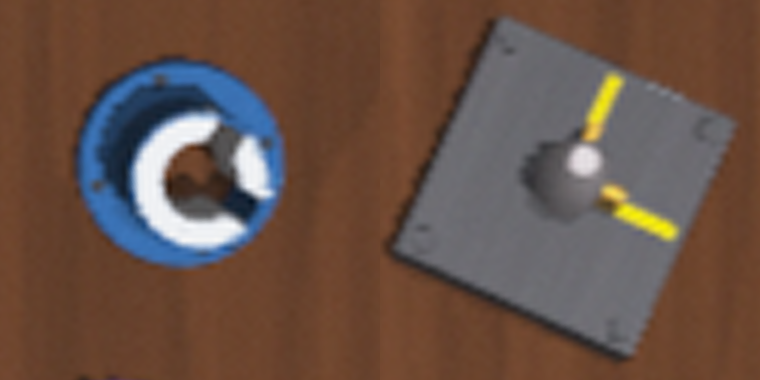

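View pics/wrist0.png

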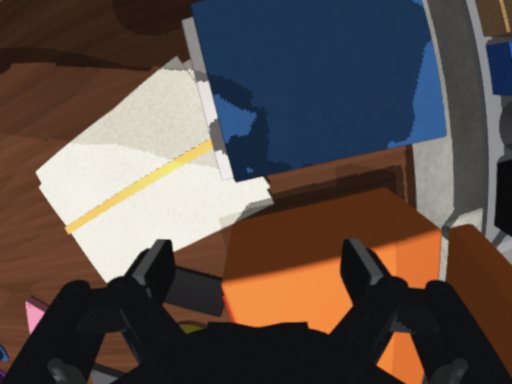

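View pics/scene0.png

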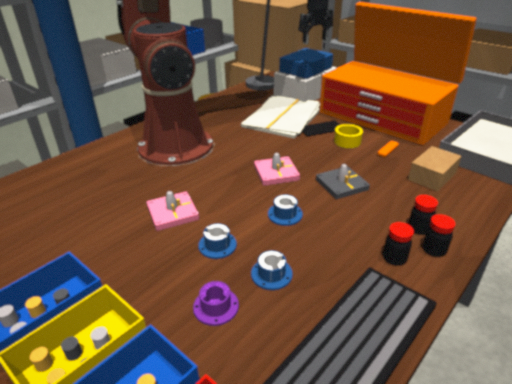

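View pics/top0.png

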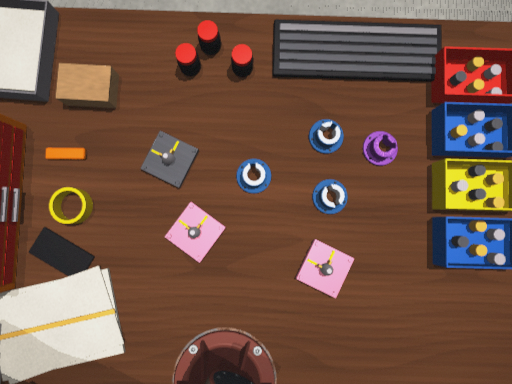

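```bash
cat >> h.py <<'E'
def plan(target,yaw_deg,n,turn_rows=None,grip=-1,start=None):
    """rows from the present pose to TCP target, tool down, tool-y at yaw_deg"""
    o=manip.get_obs(); p=np.array(o["eef_pos"]); Rt=Rq(o["ee_rot"])
    ya=np.radians(yaw_deg); y=np.array([np.cos(ya),np.sin(ya),0]); z=np.array([0,0,-1.]); x=np.cross(y,z)
    Rg=R.from_matrix(np.c_[x,y,z]); tr=turn_rows or n
    rv=(Rt.inv()*Rg).as_rotvec(); rows=[]
    for i in range(n):
        w=p+(np.array(target)-p)/(n-i); d=Rt.inv().apply(w-p)/0.05
        a=rv/tr/np.radians(45) if i<tr else np.zeros(3)
        row=np.r_[grip,np.round(d,3),np.round(a,3)]
        p=p+Rt.apply(row[1:4]*0.05); Rt=Rt*R.from_rotvec(row[4:]*np.radians(45)); rows.append(row)
    print("max step",np.abs(np.array(rows)[:,1:]).max(0))
    print("["+",".join("["+",".join(f"{v:g}" for v in r+0.)+"]" for r in rows)+"]")
E
python3 - <<'E'
from h import *
# over the shaft (offset so that the wrist camera sees it)
plan([0.50,0.08,0.231],14,12,8)
E
```

```text
max step [1.034e+00 6.790e-01 1.000e-03 0.000e+00 0.000e+00 1.740e-01]
[[-1,-0.78,-0.679,0,0,0,0.174],[-1,-0.866,-0.566,0.001,0,0,0.174],[-1,-0.935,-0.443,0,0,0,0.174],[-1,-0.986,-0.312,0.001,0,0,0.174],[-1,-1.02,-0.174,0,0,0,0.174],[-1,-1.034,-0.034,0.001,0,0,0.174],[-1,-1.029,0.108,0,0,0,0.174],[-1,-1.004,0.247,0.001,0,0,0.174],[-1,-0.962,0.381,0,0,0,0],[-1,-0.961,0.381,0.001,0,0,0],[-1,-0.962,0.381,0,0,0,0],[-1,-0.961,0.381,0.001,0,0,0]]
```

Request:
move_arm(
  motion=[
    [-1, -0.78, -0.68, 0, 0, 0, 0.174],
    [-1, -0.87, -0.57, 0, 0, 0, 0.174],
    [-1, -0.93, -0.44, 0, 0, 0, 0.174],
    [-1, -0.98, -0.31, 0, 0, 0, 0.174],
    [-1, -1, -0.17, 0, 0, 0, 0.174],
    [-1, -1, -0.03, 0, 0, 0, 0.174],
    [-1, -1, 0.11, 0, 0, 0, 0.174],
    [-1, -1, 0.25, 0, 0, 0, 0.174],
    [-1, -0.96, 0.38, 0, 0, 0, 0],
    [-1, -0.96, 0.38, 0, 0, 0, 0],
    [-1, -0.96, 0.38, 0, 0, 0, 0],
    [-1, -0.96, 0.38, 0, 0, 0, 0],
  ],
)

```text
t: 2.05
eef_pos: [0.4984, 0.0827, 0.2316]
ee_rot: [0.0, 0.615, 0.788, 0.0]
wrist_force: [0.2, 0.3, -0.2]
finger_gap: 0.0851
```

```bash
python3 - <<'E'
from h import *
c=eyes.calibration("wrist"); im=eyes.grab_frame("wrist")[:,:,::-1].copy(); cv2.imwrite("pics/w1.png",im)
print(manip.get_obs()["eef_pos"],manip.get_obs()["q"],c["position"])
cv2.imwrite("pics/r1.png",np.hstack([rect(im,c,.549,.1546,.02,n=380,fish=True),rect(im,c,.622,-.244,.044,n=380,fish=True)]))
plan([0.622,-0.20,0.18],14,8)
E
```

```text
[0.50117056 0.07827928 0.23082151] [-0.10222341 -0.1815453  -0.18252617  1.56781203 -0.00193595  1.22610403] [0.48175021 0.15481083 0.3750477 ]
max step [0.748 0.126 0.13  0.    0.    0.   ]
[[-1,-0.748,0.126,0.129,0,0,0],[-1,-0.747,0.126,0.129,0,0,0],[-1,-0.748,0.126,0.129,0,0,0],[-1,-0.747,0.126,0.129,0,0,0],[-1,-0.748,0.126,0.129,0,0,0],[-1,-0.747,0.126,0.129,0,0,0],[-1,-0.748,0.126,0.129,0,0,0],[-1,-0.747,0.126,0.13,0,0,0]]
```

View pics/w1.png

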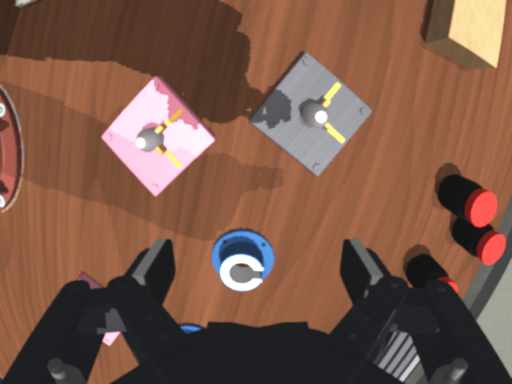

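View pics/r1.png

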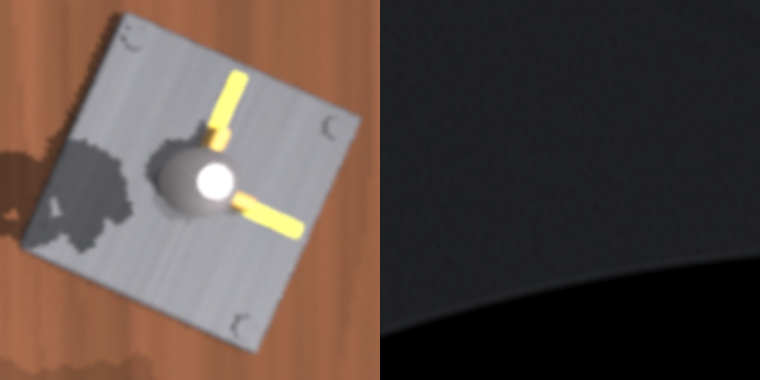

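```bash
python3 - <<'E'
from h import *
c=eyes.calibration("wrist"); o=manip.get_obs(); Rt=Rq(o["ee_rot"])
for dx in (0,.03,.05,.07,.1):
  for h in (.1,.15):
    print(dx,h,proj(c,[o["eef_pos"]+Rt.apply([dx,0,h])],True))
plan([0.622+.012,-0.244-.05,0.19],14,9)
im=eyes.grab_frame("wrist")[:,:,::-1].copy();cv2.imwrite("pics/r2.png",rect(im,c,.549,.1546,.02,n=380,fish=True))
E
```

```text
0 0.1 [[255.52899 189.86626]]
0 0.15 [[255.81801 175.58324]]
0.03 0.1 [[255.5004 155.2962]]
0.03 0.15 [[255.8052 146.392 ]]
0.05 0.1 [[255.4896  131.35338]]
0.05 0.15 [[255.80164 126.40622]]
0.07 0.1 [[255.48624 107.02561]]
0.07 0.15 [[255.8024  106.19886]]
0.1 0.1 [[255.49588  70.51414]]
0.1 0.15 [[255.81187  75.8765 ]]
max step [0.874 0.088 0.093 0.    0.    0.   ]
[[-1,-0.874,0.088,0.093,0,0,0],[-1,-0.874,0.088,0.093,0,0,0],[-1,-0.874,0.088,0.093,0,0,0],[-1,-0.874,0.088,0.093,0,0,0],[-1,-0.874,0.088,0.093,0,0,0],[-1,-0.873,0.088,0.093,0,0,0],[-1,-0.874,0.087,0.093,0,0,0],[-1,-0.873,0.088,0.093,0,0,0],[-1,-0.874,0.087,0.093,0,0,0]]
```

View pics/r2.png

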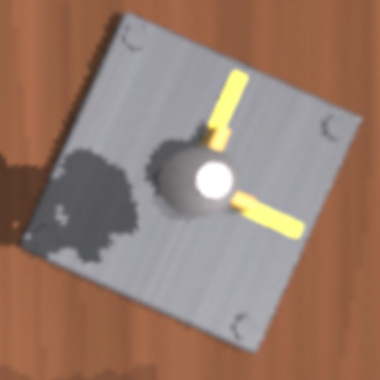

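```bash
python3 - <<'E'
from h import *
plan([0.622,-0.244,0.17],14,8)
E
```

```text
max step [0.862 0.104 0.153 0.    0.    0.   ]
[[-1,-0.861,0.103,0.153,0,0,0],[-1,-0.861,0.104,0.153,0,0,0],[-1,-0.861,0.103,0.153,0,0,0],[-1,-0.861,0.104,0.153,0,0,0],[-1,-0.861,0.103,0.152,0,0,0],[-1,-0.861,0.104,0.153,0,0,0],[-1,-0.861,0.103,0.152,0,0,0],[-1,-0.862,0.104,0.153,0,0,0]]
```

Request:
move_arm(
  motion=[
    [-1, -0.86, 0.104, 0.153, 0, 0, 0],
    [-1, -0.86, 0.104, 0.153, 0, 0, 0],
    [-1, -0.86, 0.104, 0.153, 0, 0, 0],
    [-1, -0.86, 0.104, 0.153, 0, 0, 0],
    [-1, -0.86, 0.104, 0.153, 0, 0, 0],
    [-1, -0.86, 0.104, 0.153, 0, 0, 0],
    [-1, -0.86, 0.104, 0.153, 0, 0, 0],
    [-1, -0.86, 0.104, 0.153, 0, 0, 0],
    [-1, 0, 0, 0, 0, 0, 0],
    [-1, 0, 0, 0, 0, 0, 0],
  ],
)

```text
t: 3.4
eef_pos: [0.6214, -0.2385, 0.1701]
ee_rot: [-0.0, 0.615, 0.788, 0.0]
wrist_force: [0.6, 1.1, 0.0]
finger_gap: 0.0854
```

```bash
python3 - <<'E'
from h import *
c=eyes.calibration("wrist"); im=eyes.grab_frame("wrist")[:,:,::-1].copy(); cv2.imwrite("pics/w3.png",im)
print(manip.get_obs()["eef_pos"])
cv2.imwrite("pics/r3.png",np.hstack([rect(im,c,.622,-.244,.044,n=380,half=.06,fish=True),rect(im,c,.622,-.244,.008,n=380,half=.06,fish=True)]))
print(eyes.landmark_of("wrist","hub_square"))
E
```

```text
[ 0.62155098 -0.23820973  0.17050751]
[{'at': [257.6, 177.1], 'confidence': 0.73}, {'at': [208.8, 277.8], 'confidence': 0.59}]
```

View pics/r3.png

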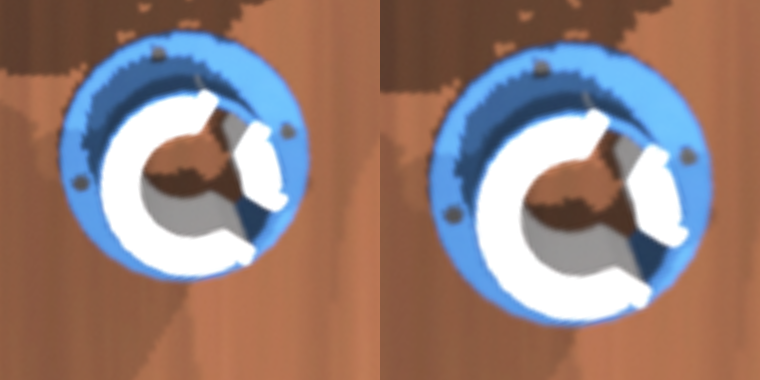

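View pics/w3.png

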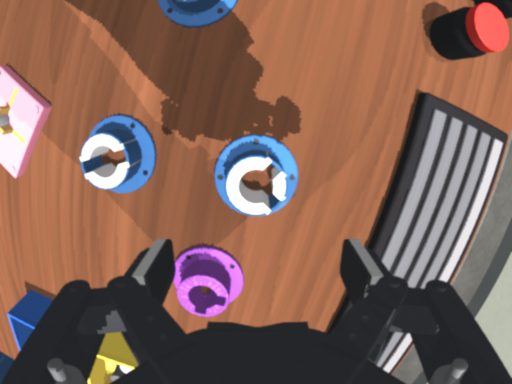

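```bash
python3 - <<'E'
from h import *
c=eyes.calibration("wrist"); im=cv2.imread("pics/w3.png")
cx,cy=.6237,-.2423
r=rect(im,c,cx,cy,.044,n=600,half=.036,fish=True)
k=600/.072
outs=[]
for a in (-34,-31,-28):
    v=r.copy()
    f=lambda P:(np.array(P)*[1,-1]*k+300).astype(int)
    for b in (a,a+90):
        t=np.radians(b); M=np.array([[np.cos(t),-np.sin(t)],[np.sin(t),np.cos(t)]])
        cv2.polylines(v,[f((M@np.array([[.0155,.0265,.0265,.0155],[-.007,-.007,.007,.007]])).T)],False,(0,0,255),1)
    cv2.circle(v,(300,300),int(.03*k),(0,255,0),1);cv2.circle(v,(300,300),int(.017*k),(0,255,0),1)
    outs.append(cv2.resize(v[:, :],(266,266),interpolation=cv2.INTER_AREA) if 0 else v[50:550,200:570])
cv2.imwrite("pics/r4.png",cv2.resize(np.hstack(outs),None,fx=.72,fy=.72,interpolation=cv2.INTER_AREA))
E
```

```text
(no output)
```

View pics/r4.png

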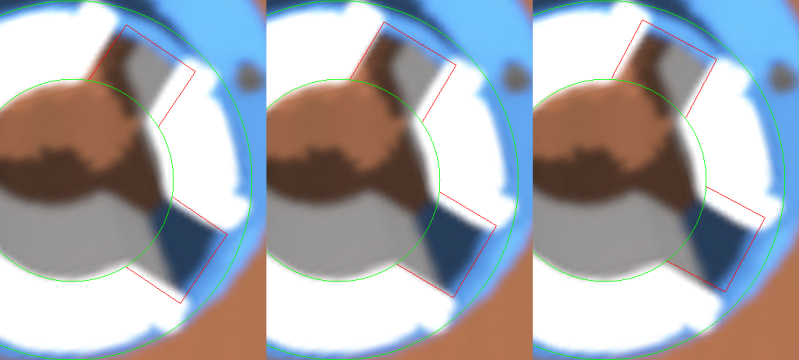

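```bash
python3 - <<'E'
from h import *
plan([0.6229,-0.2423,0.010],14,5)
E
```

```text
max step [0.018 0.001 0.643 0.    0.    0.001]
[[-1,-0.017,0,0.643,0,0,0.001],[-1,-0.018,0.001,0.643,0,0,0.001],[-1,-0.017,0,0.643,0,0,0.001],[-1,-0.018,0.001,0.643,0,0,0.001],[-1,-0.017,0,0.642,0,0,0.001]]
```

Request:
move_arm(
  motion=[
    [-1, -0.08, 0, 0.64, 0, 0, 0],
    [-1, 0, 0, 0.64, 0, 0, 0],
    [-1, 0, 0, 0.64, 0, 0, 0],
    [-1, 0, 0, 0.64, 0, 0, 0],
    [-1, 0, 0, 0.64, 0, 0, 0],
    [-1, 0, 0, 0, 0, 0, 0],
    [-1, 0, 0, 0, 0, 0, 0],
  ],
)

```text
t: 4.38
eef_pos: [0.6233, -0.243, 0.012]
ee_rot: [0.001, 0.615, 0.789, 0.0]
wrist_force: [1.2, 0.7, -0.3]
finger_gap: 0.0858
```

```bash
python3 - <<'E'
from h import *
im=eyes.grab_frame("wrist")[:,:,::-1].copy(); cv2.imwrite("pics/w5.png",cv2.resize(im[80:384,100:420],None,fx=1.8,fy=1.8))
o=manip.get_obs();print(o["eef_pos"],o["wrist_force"])
E
```

```text
[ 0.6236928  -0.24339317  0.01247439] [-0.47636559 -0.04649421  1.22679766]
```

View pics/w5.png

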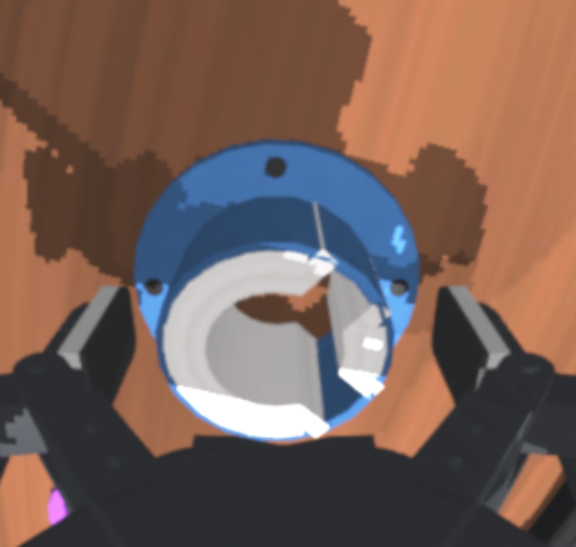

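The hub sits centred between the open pads, so I'll close on it.

Request:
move_arm(
  motion=[
    [1, 0, 0, 0.02, 0, 0, 0],
    [1, 0, 0, 0, 0, 0, 0],
    [1, 0, 0, 0, 0, 0, 0],
    [1, 0, 0, 0, 0, 0, 0],
    [1, 0, 0, 0, 0, 0, 0],
    [1, 0, 0, 0, 0, 0, 0],
  ],
  force=60,
)

```text
t: 5.18
eef_pos: [0.6233, -0.2437, 0.0109]
ee_rot: [0.001, 0.615, 0.788, 0.0]
wrist_force: [-1.9, 0.5, 7.1]
finger_gap: 0.0588
```

Request:
move_arm(
  motion=[
    [1, 0, 0, -0.5, 0, 0, 0],
    [1, 0, 0, -0.8, 0, 0, 0],
    [1, 0, 0, -0.9, 0, 0, 0],
    [1, 0, 0, 0, 0, 0, 0],
    [1, 0, 0, 0, 0, 0, 0],
  ],
)

```text
t: 5.8
eef_pos: [0.6221, -0.2429, 0.118]
ee_rot: [-0.001, 0.615, 0.788, -0.0]
wrist_force: [-0.5, 0.5, -4.7]
finger_gap: 0.0585
```

```bash
python3 - <<'E'
from h import *
c=eyes.calibration("wrist");im=eyes.grab_frame("wrist")[:,:,::-1].copy(); cv2.imwrite("pics/w6.png",im)
o=manip.get_obs();print(o["eef_pos"],o["wrist_force"],o["finger_gap"])
e=o["eef_pos"]; zt=e[2]-.0115+.044   # hub top height guess
r=[]
for dz in (0,-.036): r.append(rect(im,c,e[0],e[1],zt+dz,n=380,half=.05,fish=True))
cv2.imwrite("pics/r6.png",np.hstack(r))
plan([.549,.10,.121],21.2,8)
E
```

```text
[ 0.62164897 -0.24256713  0.11713102] [-1.43089120e-03  3.51522811e-01 -3.91412821e+00] 0.058430279570067675
max step [0.875 0.128 0.008 0.    0.    0.02 ]
[[-1,0.875,0.032,-0.008,0,0,-0.02],[-1,0.874,0.046,-0.008,0,0,-0.02],[-1,0.873,0.06,-0.008,0,0,-0.02],[-1,0.873,0.073,-0.008,0,0,-0.02],[-1,0.871,0.087,-0.008,0,0,-0.02],[-1,0.87,0.101,-0.008,0,0,-0.02],[-1,0.868,0.114,-0.008,0,0,-0.02],[-1,0.866,0.128,-0.007,0,0,-0.02]]
```

View pics/r6.png

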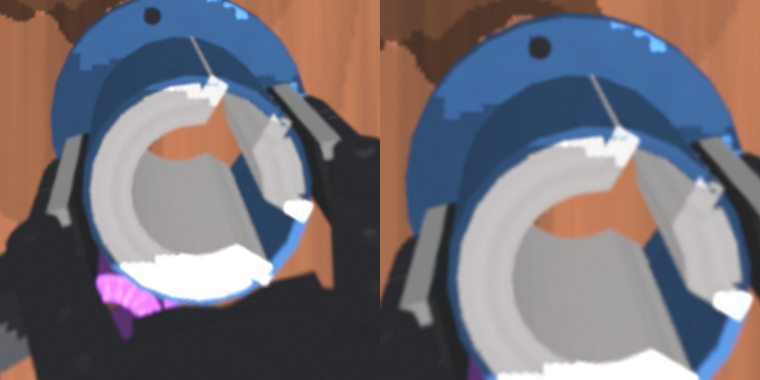

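```bash
python3 - <<'E'
from h import *
plan([.585,.064,.125],21.2,8,grip=1)
E
```

```text
max step [0.766 0.181 0.019 0.    0.    0.02 ]
[[1,0.766,0.098,-0.018,0,0,-0.02],[1,0.764,0.109,-0.018,0,0,-0.02],[1,0.762,0.122,-0.018,0,0,-0.02],[1,0.76,0.133,-0.018,0,0,-0.02],[1,0.758,0.145,-0.018,0,0,-0.02],[1,0.756,0.157,-0.019,0,0,-0.02],[1,0.753,0.17,-0.018,0,0,-0.02],[1,0.751,0.181,-0.019,0,0,-0.02]]
```

Request:
move_arm(
  motion=[
    [1, 0.766, 0.098, -0.018, 0, 0, -0.02],
    [1, 0.764, 0.109, -0.018, 0, 0, -0.02],
    [1, 0.762, 0.122, -0.018, 0, 0, -0.02],
    [1, 0.76, 0.133, -0.018, 0, 0, -0.02],
    [1, 0.758, 0.145, -0.018, 0, 0, -0.02],
    [1, 0.756, 0.157, -0.018, 0, 0, -0.02],
    [1, 0.753, 0.17, -0.018, 0, 0, -0.02],
    [1, 0.751, 0.181, -0.018, 0, 0, -0.02],
    [1, 0, 0, 0, 0, 0, 0],
    [1, 0, 0, 0, 0, 0, 0],
    [1, 0, 0, 0, 0, 0, 0],
  ],
)

```text
t: 7.22
eef_pos: [0.5856, 0.0626, 0.1256]
ee_rot: [-0.0, 0.565, 0.825, -0.0]
wrist_force: [0.6, 0.0, -3.9]
finger_gap: 0.0587
```

```bash
python3 - <<'E'
from h import *
c=eyes.calibration("wrist");o=manip.get_obs();im=eyes.grab_frame("wrist")[:,:,::-1].copy(); cv2.imwrite("pics/w7.png",im)
e=o["eef_pos"];print(e,o["wrist_force"],o["finger_gap"],o["ee_rot"])
zt=e[2]-.0115+.044
v=rect(im,c,e[0],e[1],zt,n=390,half=.05,fish=True)
k=390/.1
s=rect(im,c,.549,.157,.02,n=390,half=.08,fish=True)
cv2.imwrite("pics/r7.png",np.hstack([v,s]))
t=eyes.grab_frame("top")[:,:,::-1]; cv2.imwrite("pics/t7.png",t)
E
```

```text
[0.58561636 0.06259912 0.12558304] [ 6.14520959e-01  1.47150478e-03 -3.88908175e+00] 0.05873240677902223 [-4.21502485e-04  5.64916328e-01  8.25148034e-01 -2.95566369e-04]
```

View pics/r7.png

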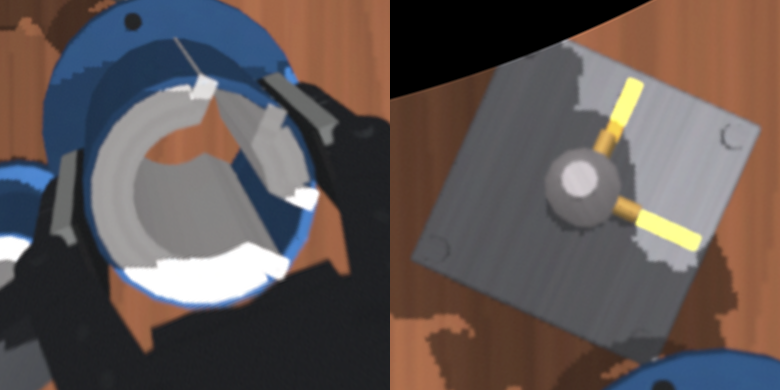

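View pics/w7.png

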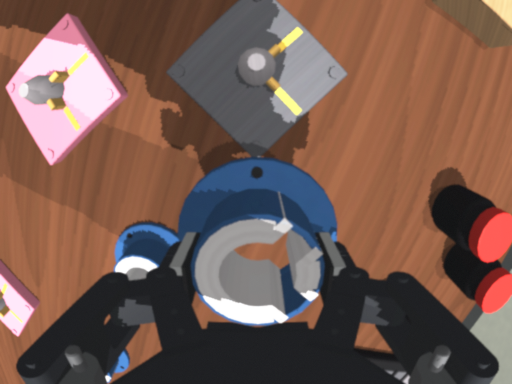

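```bash
python3 - <<'E'
from h import *
c=eyes.calibration("wrist"); im=cv2.imread("pics/w7.png")
zt=.1256-.0115+.044
cx,cy=.5856+.0023,.0626+.0009
r=rect(im,c,cx,cy,zt,n=600,half=.036,fish=True)
k=600/.072*.98
outs=[]
for a in (-27,-24,-21):
    v=r.copy()
    f=lambda P:(np.array(P)*[1,-1]*k+300).astype(int)
    for b in (a,a+90):
        t=np.radians(b); M=np.array([[np.cos(t),-np.sin(t)],[np.sin(t),np.cos(t)]])
        cv2.polylines(v,[f((M@np.array([[.0155,.0265,.0265,.0155],[-.007,-.007,.007,.007]])).T)],False,(0,0,255),1)
    cv2.circle(v,(300,300),int(.03*k),(0,255,0),1);cv2.circle(v,(300,300),int(.017*k),(0,255,0),1)
    outs.append(v[20:580,200:590])
cv2.imwrite("pics/r8.png",cv2.resize(np.hstack(outs),None,fx=.68,fy=.68,interpolation=cv2.INTER_AREA))
plan([.5483,.1562,.105],21.2,5,grip=1)
# scene-camera check of plate centre
cs=eyes.calibration("scene"); s0=cv2.imread("pics/scene0.png")
cv2.imwrite("pics/s8.png",rect(s0,cs,.549,.156,.02,n=400))
E
```

```text
max step [0.404 0.005 0.084 0.    0.    0.   ]
[[1,0.403,-0.005,0.084,0,0,0],[1,0.403,-0.004,0.084,0,0,0],[1,0.403,-0.005,0.084,0,0,0],[1,0.404,-0.004,0.084,0,0,0],[1,0.403,-0.005,0.083,0,0,0]]
```

View pics/r8.png

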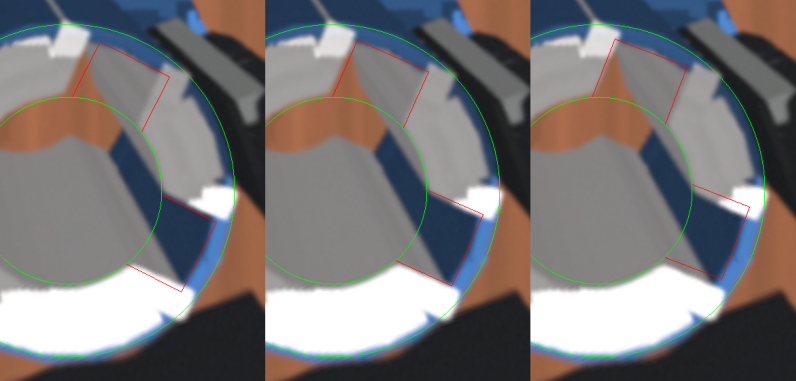

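View pics/s8.png

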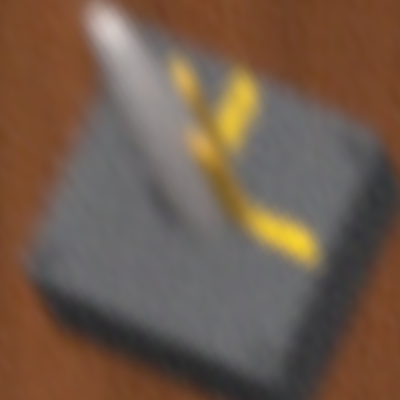

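```bash
python3 - <<'E'
from h import *
plan([.5498,.1558,.094],21.2,5,grip=1)
E
```

```text
max step [0.4   0.001 0.128 0.    0.    0.   ]
[[1,0.4,0,0.128,0,0,0],[1,0.399,0.001,0.128,0,0,0],[1,0.4,0,0.128,0,0,0],[1,0.399,0.001,0.128,0,0,0],[1,0.4,0,0.127,0,0,0]]
```

Request:
move_arm(
  motion=[
    [1, 0.4, 0, 0.128, 0, 0, 0],
    [1, 0.4, 0, 0.128, 0, 0, 0],
    [1, 0.4, 0, 0.128, 0, 0, 0],
    [1, 0.4, 0, 0.128, 0, 0, 0],
    [1, 0.4, 0, 0.128, 0, 0, 0],
    [1, 0, 0, 0, 0, 0, 0],
    [1, 0, 0, 0, 0, 0, 0],
    [1, 0, 0, 0, 0, 0, 0],
  ],
)

```text
t: 8.32
eef_pos: [0.55, 0.1563, 0.0946]
ee_rot: [0.0, 0.565, 0.825, 0.0]
wrist_force: [0.5, -0.2, -4.6]
finger_gap: 0.0586
```

```bash
python3 - <<'E'
from h import *
c=eyes.calibration("wrist");o=manip.get_obs();im=eyes.grab_frame("wrist")[:,:,::-1].copy(); cv2.imwrite("pics/w9.png",cv2.resize(im[120:340,140:380],None,fx=2.5,fy=2.5,interpolation=cv2.INTER_CUBIC))
print(o["eef_pos"],o["wrist_force"],o["finger_gap"])
t=eyes.grab_frame("scene")[:,:,::-1]; cv2.imwrite("pics/s9.png",cv2.resize(t[100:240,260:420],None,fx=4,fy=4,interpolation=cv2.INTER_CUBIC))
t=eyes.grab_frame("top")[:,:,::-1]; cv2.imwrite("pics/t9.png",cv2.resize(t[100:220,110:230],None,fx=4.5,fy=4.5,interpolation=cv2.INTER_CUBIC))
E
```

```text
[0.54995831 0.15625526 0.09457004] [ 0.46624704 -0.2446121  -4.62452437] 0.05856332905757595
```

View pics/w9.png

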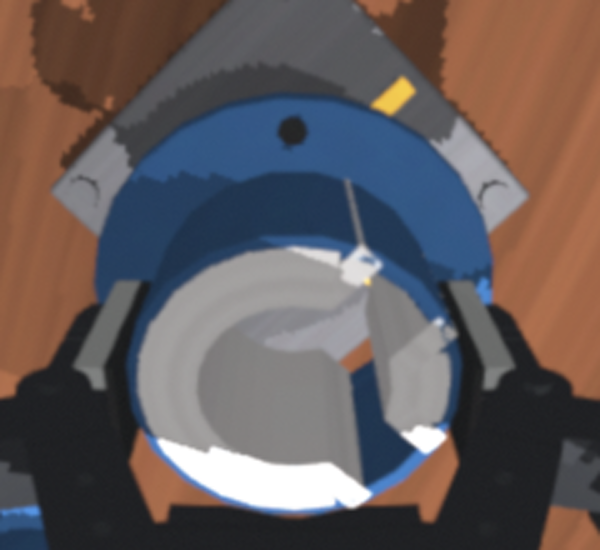

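View pics/s9.png

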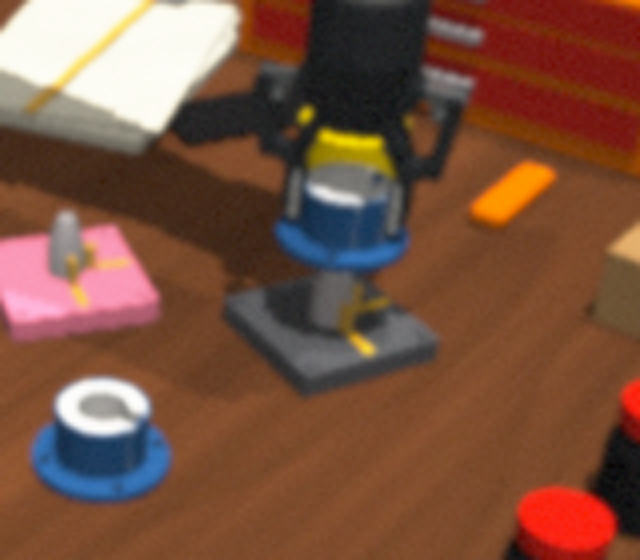

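```bash
python3 - <<'E'
from h import *
c=eyes.calibration("wrist");o=manip.get_obs();Rt=Rq(o["ee_rot"]);e=o["eef_pos"]
P=lambda x,y,z:proj(c,[[*(e+Rt.apply([x,y,0]))[:2],z]],True)[0]
for x in (0,.001,.002,.003): print(x,P(x,.0778,.02),P(x,-.0778,.02),"flange L/R",P(x,.045,e[2]-.0115+.008),P(x,-.045,e[2]-.0115+.008),"top far/near/L/R",P(x+.03,0,e[2]-.0115+.044),P(x-.03,0,e[2]-.0115+.044),P(x+.045,0,e[2]-.0115+.008))
print("seen plate",140+53/2.5,120+187/2.5,140+528/2.5,120+195/2.5,"flange cols",140+97/2.5,140+491/2.5,"flange far row",120+93/2.5,"top far/near rows",120+243/2.5,120+513/2.5)
E
```

```text
0 [352.48776 198.9136 ] [158.61372 198.77812] flange L/R [334.57477 239.37651] [175.0035 239.1404] top far/near/L/R [253.68175 213.87875] [254.2723 325.7047] [254.41882 159.65446]
0.001 [352.60785 197.72981] [158.49158 197.59705] flange L/R [334.75354 237.7876 ] [174.81685 237.55516] top far/near/L/R [253.67317 211.55357] [254.26245 324.2691 ] [254.41585 157.70392]
0.002 [352.72723 196.54298] [158.37015 196.41293] flange L/R [334.93167 236.19048] [174.6309  235.96178] top far/near/L/R [253.66469 209.2143 ] [254.25256 322.82056] [254.41295 155.74855]
0.003 [352.84592 195.35315] [158.24945 195.22583] flange L/R [335.1091  234.58516] [174.44572 234.36029] top far/near/L/R [253.65631 206.86107] [254.24266 321.35895] [254.41013 153.78847]
seen plate 161.2 194.8 351.2 198.0 flange cols 178.8 336.4 flange far row 157.2 top far/near rows 217.2 325.2
```

View pics/t9.png

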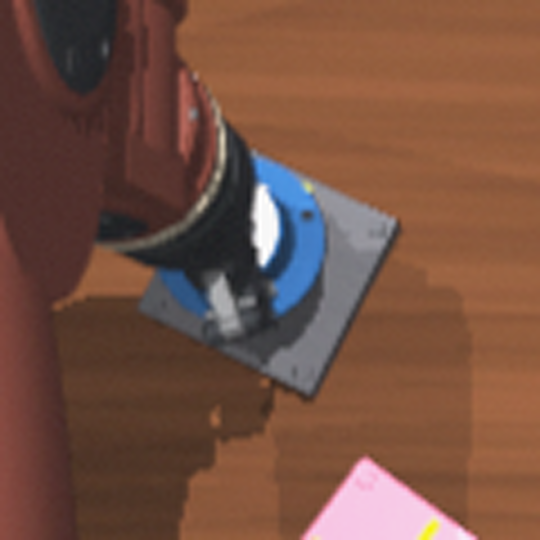

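Request:
move_arm(
  motion=[
    [1, 0.016, -0.01, 0.1, 0, 0, 0],
    [1, 0, 0, 0.1, 0, 0, 0],
    [1, 0, 0, 0.1, 0, 0, 0],
    [1, 0, 0, 0.1, 0, 0, 0],
    [1, 0, 0, 0.1, 0, 0, 0],
    [1, 0, 0, 0.1, 0, 0, 0],
    [1, 0, 0, 0, 0, 0, 0],
  ],
)

```text
t: 9.35
eef_pos: [0.5485, 0.1572, 0.0638]
ee_rot: [-0.0, 0.564, 0.826, -0.0]
wrist_force: [-0.5, 0.2, -3.7]
finger_gap: 0.0585
```

```bash
python3 - <<'E'
from h import *
o=manip.get_obs();im=eyes.grab_frame("wrist")[:,:,::-1].copy(); cv2.imwrite("pics/w10.png",cv2.resize(im[120:340,140:380],None,fx=2.5,fy=2.5,interpolation=cv2.INTER_CUBIC))
print(o["eef_pos"],o["wrist_force"],o["torque"],o["finger_gap"])
E
```

```text
[0.54847354 0.15721679 0.06376455] [-0.51787133  0.17193192 -3.66293536] [-0.00197392 -0.07137056  0.03879164] 0.058501931081811405
```

View pics/w10.png

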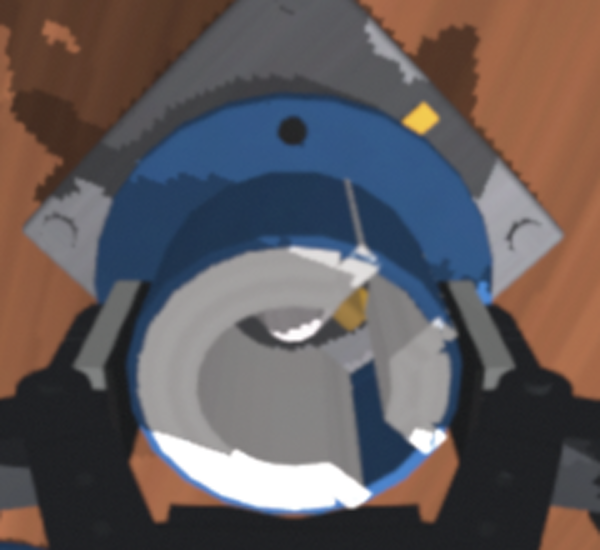

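Request:
move_arm(
  motion=[
    [1, 0, 0, 0.08, 0, 0, 0],
    [1, 0, 0, 0.08, 0, 0, 0],
    [1, 0, 0, 0.08, 0, 0, 0],
    [1, 0, 0, 0.08, 0, 0, 0],
    [1, 0, 0, 0, 0, 0, 0],
  ],
)

```text
t: 10.02
eef_pos: [0.5485, 0.1572, 0.0478]
ee_rot: [-0.0, 0.564, 0.825, -0.0]
wrist_force: [0.3, 0.1, -3.0]
finger_gap: 0.0585
```

```bash
python3 - <<'E'
from h import *
o=manip.get_obs();im=eyes.grab_frame("wrist")[:,:,::-1].copy(); cv2.imwrite("pics/w11.png",cv2.resize(im[120:340,140:380],None,fx=2.5,fy=2.5,interpolation=cv2.INTER_CUBIC))
print(o["eef_pos"],o["wrist_force"],o["torque"],o["finger_gap"])
E
```

```text
[0.54845709 0.15719309 0.04781002] [ 0.27891778  0.14311011 -2.97368757] [ 0.04345346 -0.01980598 -0.04335387] 0.058459877186274156
```

View pics/w11.png

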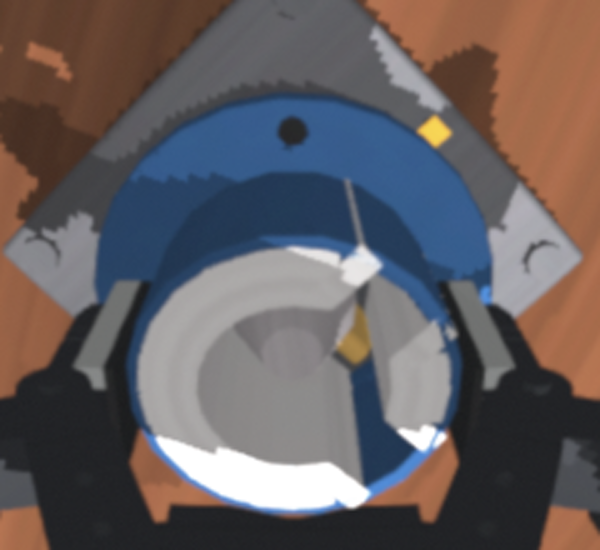

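No contact force, and the key is visible inside its keyway. I'll lower the rest of the way.

Request:
move_arm(
  motion=[
    [1, 0, 0, 0.06, 0, 0, 0],
    [1, 0, 0, 0.06, 0, 0, 0],
    [1, 0, 0, 0.06, 0, 0, 0],
    [1, 0, 0, 0.06, 0, 0, 0],
    [1, 0, 0, 0.04, 0, 0, 0],
    [1, 0, 0, 0, 0, 0, 0],
  ],
)

```text
t: 10.82
eef_pos: [0.5486, 0.1572, 0.0341]
ee_rot: [-0.0, 0.564, 0.825, -0.0]
wrist_force: [0.5, 0.9, -3.9]
finger_gap: 0.0586
```

Request:
move_arm(
  motion=[
    [1, 0, 0, 0.03, 0, 0, 0],
    [1, 0, 0, 0.02, 0, 0, 0],
    [1, 0, 0, 0, 0, 0, 0],
  ],
)

```text
t: 11.2
eef_pos: [0.5487, 0.1573, 0.0317]
ee_rot: [-0.0, 0.564, 0.826, 0.0]
wrist_force: [-0.2, -0.4, -3.4]
finger_gap: 0.0584
```

Request:
move_arm(
  motion=[
    [1, 0, 0, 0.02, 0, 0, 0],
    [1, 0, 0, 0.01, 0, 0, 0],
    [1, 0, 0, 0, 0, 0, 0],
  ],
)

```text
t: 11.58
eef_pos: [0.5489, 0.1573, 0.0309]
ee_rot: [0.0, 0.564, 0.826, 0.0]
wrist_force: [-3.7, -0.3, 5.8]
finger_gap: 0.0582
```

Contact with the plate shows at the expected height (TCP 0.031). I'll release and retreat.

Request:
move_arm(
  motion=[
    [-1, 0, 0, 0, 0, 0, 0],
    [-1, 0, 0, 0, 0, 0, 0],
    [-1, 0, 0, 0, 0, 0, 0],
    [-1, 0, 0, 0, 0, 0, 0],
    [-1, 0, 0, -0.3, 0, 0, 0],
    [-1, 0, 0, -0.6, 0, 0, 0],
    [-1, 0, 0, -0.9, 0, 0, 0],
    [-1, 0, 0, -0.9, 0, 0, 0],
    [-1, 0, 0, 0, 0, 0, 0],
  ],
)

```text
t: 12.7
eef_pos: [0.5513, 0.1574, 0.1709]
ee_rot: [0.003, 0.564, 0.826, 0.002]
wrist_force: [0.2, -0.0, -0.2]
finger_gap: 0.0853
```

```bash
python3 - <<'E'
from h import *
c=eyes.calibration("wrist");o=manip.get_obs();im=eyes.grab_frame("wrist")[:,:,::-1].copy(); cv2.imwrite("pics/w12.png",cv2.resize(im[80:340,120:400],None,fx=2,fy=2,interpolation=cv2.INTER_CUBIC))
print(o["t"],o["eef_pos"],o["wrist_force"],o["finger_gap"])
t=eyes.grab_frame("scene")[:,:,::-1]; cv2.imwrite("pics/s12.png",cv2.resize(t[110:310,190:420],None,fx=3,fy=3,interpolation=cv2.INTER_CUBIC))
E
```

```text
12.7 [0.55125134 0.15739282 0.17086759] [ 0.15606584 -0.00741336 -0.24627975] 0.08532257828961261
```

View pics/w12.png

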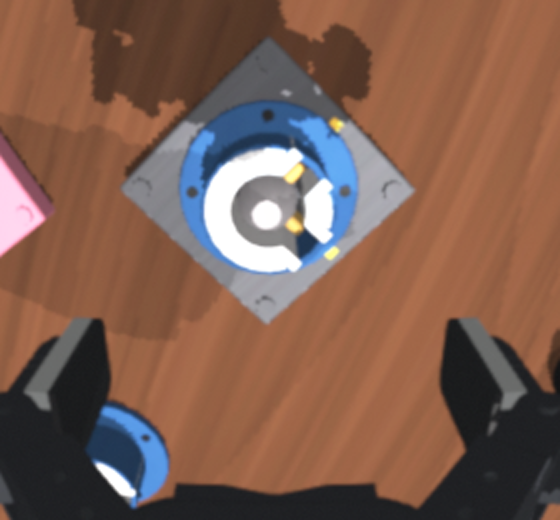

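View pics/s12.png

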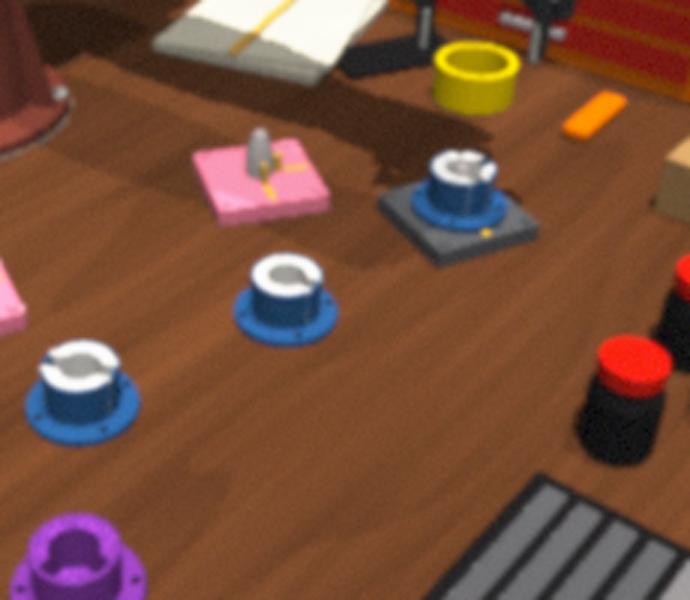

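The wrist view shows the hub flat on the dark plate, the shaft in its bore at about (266,213) in the crop, and both brass keys in the keyways at about (293,172) and (293,225). The scene view shows the other two hubs and the purple one where they started.

```bash
python3 -c "
from plant import manip
print(manip.hand_in())"
```

```text
the job is handed in; nothing more can be done
None
```

I picked the blue hub with keyways 90° apart and slipped it over the dark-plated shaft, flange down. I let go of it, backed the arm off and handed the job in at about 12.8 s, well under the 38 s limit.

**Last checks:**
- **Seating:** contact with the plate showed at tool height 0.0309 m. That is exactly 20 mm above where I gripped the hub on the counter, so it is home on the plate.
- **Keys:** the final wrist picture shows the hub lying flat, with both brass keys in its keyways.
- **Forces:** the readings after each move stayed below about 10 N.
- **Other parts:** the other two hubs and the purple one look undisturbed in the final scene picture.

**Disagreements:** the cameras placed the shaft 3 to 4 mm apart (the scene camera was off in x, the top camera in y). I settled it by comparing hub and plate in the wrist picture, and the hub went on with no sign of catching.

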